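# Switch on the fume extraction and open a push-and-turn solvent bottle

## Task

Turn the red rotary isolator on the fume extractor clockwise from off (white dot) to fully on (green dot). Then open the solvent bottle: press its red safety cap down, twist it counter-clockwise while it is down until it is free, and lift it straight up. Finish still holding the cap in the gripper, upright and still, about 8 cm above its seated height and directly over the bottle; leave the folding rule, the tin dish and the packing block alone.

Things in the scene. Friction and masses are not known exactly. Their poses are not given: they have to be found in the camera images.
- bottle: white round solvent bottle, 72 mm diameter, yellow and red label band, in a wooden holder (116 x 116 mm base plate) screwed to the bench: bottle and holder never move. Origin: on the bottle's axis at the bench surface, z up. The cap covers its neck (43 mm over the flange, top 147 mm above the bench); the shoulder below slopes from 114 mm height at the neck to 94 mm at the full diameter.
- cap: loose red ribbed round safety cap with white arrows on top, 52 mm diameter, 42 mm tall, 50 g. Origin: on its axis at its lower rim, z up. Seated, the origin is 130 mm above the bench on the bottle's axis, its x axis along the bottle's. Inner lugs then hold it: it cannot lift, nor turn more than a few degrees. Pressed down at least 5.5 mm (7 is good) it turns counter-clockwise seen from above.
- cap_top (a point): centre of the cap's flat top, 42 mm above the cap's origin (172 mm above the bench when seated). A spring holds the cap up: pushing down takes 5 N to start, 8 N at 6 mm, 9.5 N at the end of the 9 mm travel. Keep it pressed while turning; between 45 and 75 degrees of turn (aim at 60) it is free to lift straight up. A stop lies at about 80 degrees; it never turns clockwise.
- extractor: grey louvred bench fume extractor, 126 x 116 mm and 84 mm high, with a yellow 100 x 100 mm switch plate on top (plate surface 88 mm above the bench). Fixed. Origin: centre of its underside at the bench surface. A white dot (off) and a green dot (on) on the plate mark the two positions of the handle's pointer.
- isolator_grip (a point): centre of the red bar handle of the rotary isolator, on its vertical turning axis, 110 mm above the bench. The bar is 66 mm long along this point's own x axis, 16 mm wide along its y axis, 26 mm high (from 97 to 123 mm above the bench). The white pointer line is at its -x end. The frame turns with the handle.
- isolator (a joint): angle of the isolator handle: 0 = off (pointer at the white dot), 1.047 (60 degrees) = on (pointer at the green dot); grows as the handle turns clockwise seen from above. A spring detent holds it at either end stop: turning takes up to about 0.1 N m, and past halfway it snaps to the nearer end by itself.
- folding_rule: yellow boxwood folding rule, 201 x 36 x 4 mm, lying loose on the bench; leave alone. Origin: centre of its underside.
- tin_dish: round tin dish, 109 mm diameter, 36 mm high, loose on the bench; leave alone. Origin: centre of its underside.
- packing_block: dark wooden packing block, 66 x 123 mm, 45 mm high, loose on the bench; leave alone. Origin: centre of its underside.
Mind the look-alikes: they are no part of the job. Several things have the shape of the cap; the one meant has the colours described above.

How it is judged:
By the outcome, as a careful person would: the job done as asked, in the order asked, and still so for the second after the job is handed in, while the arm keeps its last pose, push and grip.
It also fails if it takes over 48 s, if anything falls off the work surface, if the arm or the gripper's body presses on something with over 40 N, if the wrist force passes 120 N, or if a joint passes its speed limit or range.

## Robot

A 6-joint arm with a two-finger parallel gripper is mounted at the origin on a cart in front of the work surface, level with it; the furniture and walls round the work are solid. World frame = base frame: x ahead of the robot, y to its left, z up, the work surface at z = 0. Lengths are in m, angles in rad, forces in N, time in s.
With the tool pointing down it reaches from about 0.4 to 0.825 m from the base axis. Payload 7 kg.
Tool frame: the origin (TCP) lies at the very end of the fingers, on their centre line; the grasp point (between the pads) lies 19 mm behind it (bot.grip_point_offset is the z of the grasp point in the tool frame, in m); z points along the fingers, y is the line along which they close (so a half turn about z gives the same grasp; the last joint's range is limited). The gripper opens to 85 mm and grips with 20 to 120 N. Pads are 22 mm wide; open, the fingers measure 114 mm over their backs; the gripper's body (76 mm by 85 mm) begins 54 mm behind the grasp point. The pads swing forward as they close: fully open they stand 13 mm farther back than shut.
Start: joints at [1.59, 0.359, 0.012, 0, -1.224, -0.288], TCP at [0.179, 0.651, 0.231] pointing down, gripper open.
Joint ranges: [-3.07, 3.07], [-1.43, 2.12], [-1.02, 1.25], [-3.03, 1.67], [-3.05, -0], [-3.03, 3.03]. Speed limits (rad/s): [2.39, 2.39, 3.01, 3.14, 3.14, 3.14].

## Interface

Orientations are given as a unit quaternion [w, x, y, z].
In Python, from rig import bot gives the robot as it stands.
- The arm moves only by the tool servo_tool, never from a script. Its argument "deltas" is text: rows parted by semicolons, each of 4 numbers parted by spaces: the shift along the tool's x, y, z in cm, then the turn about the tool's z in rad. In form: tx ty tz spin; .... A call has exactly 5 rows; each row shifts and turns the commanded pose from where the row before left it, along the tool's axes as they then stand; what a row does not reach is not made up. A row lasts 1/12 s, in which the tool goes at most 41.7 mm and 7.16 degrees, less where a joint would pass 70% of its speed; a pose out of reach is approached as far as the arm can. A call is refused whole if a number of a shift passes 4.17 or a number of a turn 0.125, either way. A call with a gripper value outside its range is refused whole. "fingers" is the finger opening in cm, from 0 to 8.54, set as the call begins (left out, the last holds). The fingers move at their own pace and stop on an object; the grip force is fixed at half the most. Time passes only in rows, so rows that do not move let the fingers close, or fill a call up. It gives the time, the measured TCP pose, the force, the opening and the grip force at its end, in the units of the state.
- bot.state(): the state, without advancing time (a new reading comes with each control period).
- bot.snapshot(name): name is "scene" or "top" or "wrist"; returns a dict with "color" (480x640x3 uint8, red, green, blue), "z_map" (480x640 float32, m along the optical axis (not along the pixel's ray), 0 where there is no reading), "fx", "fy", "cx", "cy" (pixels), "camera_from_world" (4x4, takes a point from world to camera coordinates); the wrist camera has in their place "T_tool_cam" (4x4, takes a point from camera to tool coordinates, whose origin is the TCP and whose axes are the flange's). Camera axes: x right, y up, looking along -z (the intrinsics and any distortion apply to the point x, -y, -z); pixel columns grow to the right and rows downward; lengths in m; the calibration is good to about 2 mm. A picture is of the moment at which its call begins: read the wrist's pose just before it.
- bot.close_job(): hands the job in; it is judged then, once.
Trained networks look in the newest picture that a camera, given by its name, has taken for a name from the list of things; names that differ only in an ending like _2 or _b are one class to them, and where a whole thing is asked for, a point or a joint stands for the part that bears it (a point fixed in the world has none). Each returns a list of dicts, best first, with "conf" (0 to 1); they miss things now and then, are a little off and sometimes report something else, mostly with a low value. They report only what shows in the picture. A call takes as long as a camera call. They do not tell look-alikes from the thing itself.
- bot.find_in(camera, target): "at" ([row, column] in pixels, amid what is visible of it).
- bot.outline_of(camera, target): "region" (480x640 bool, what is visible of it) and "at" ([row, column] in pixels, amid what is visible of it).
- bot.spot_point(camera, target): "at" ([row, column] in pixels: a listed point, or the origin of a listed thing).
The state is a dict: "clock": time; "q": joint angles; "qvel": joint speeds; "joint_torque": joint torques, N m; "eef_pos": TCP position; "orientation": TCP orientation; "ft_force": force on the tool from outside, world axes, zero at the start; "wrist_torque": the same for the moment, N m; "finger_gap": finger opening in m; "grasp_force": force on a finger pad.
Only numpy, scipy, OpenCV 4.12 (cv2) and the standard library are available. Lean on these libraries where they do the work, as an engineer would, in place of code of your own. Each camera call takes 0.05 s, during which the arm holds its last target. There are 200 camera calls.

## Working session

There is one attempt and no reset: what is moved stays moved. The work goes in short steps, Python scripts to look and compute and a tool call to move; the robot and the scene stay as the last step left them, time stands still between calls to the robot, and variables do not carry over. Pictures are saved under pics/ and viewed, at most 10 in all, crops included, and the job is handed in when it is done.

Besides the shell and the picture viewer there is one more tool, called after "Call:" by a JSON object that holds its "fn" and its "kwargs". servo_tool: Moves the arm, as the interface text tells. Its arguments: {"type":"object","properties":{"deltas":{"type":"string"},"fingers":{"type":"number"}},"required":["deltas"]}

```bash
mkdir -p pics; cat > h.py <<'E'
import numpy as np, cv2
from rig import bot
from scipy.spatial.transform import Rotation as R
def Rq(q): return R.from_quat([q[1],q[2],q[3],q[0]]).as_matrix()
def w_from_c(s,st):
    if "camera_from_world" in s: return np.linalg.inv(np.array(s["camera_from_world"]))
    T=np.eye(4);T[:3,:3]=Rq(st["orientation"]);T[:3,3]=st["eef_pos"]
    return T@np.array(s["T_tool_cam"])
def ray(s,W,r,c):
    d=np.array([(c-s["cx"])/s["fx"],-(r-s["cy"])/s["fy"],-1.0])
    return W[:3,3],W[:3,:3]@d
def at_z(s,W,r,c,z):
    o,d=ray(s,W,r,c); return o+d*(z-o[2])/d[2]
def at_depth(s,W,r,c):
    o,d=ray(s,W,r,c); z=np.median([v for v in s["z_map"][int(r)-1:int(r)+2,int(c)-1:int(c)+2].ravel() if v>0] or [0]); return o+d*z
def save(s,n): cv2.imwrite("pics/"+n+".png",s["color"][:,:,::-1])
E
python3 - <<'E'
from h import *
np.set_printoptions(precision=3,suppress=True)
st=bot.state();print(st)
for cam in ["scene","top","wrist"]:
    s=bot.snapshot(cam);W=w_from_c(s,st);save(s,cam+"0");print(cam,[k for k in s],W)
    for t in ["cap","bottle","cap_top","extractor","isolator_grip","folding_rule","tin_dish","packing_block"]:
        print(t,[(np.round(d["at"]),round(d["conf"],2),at_depth(s,W,*d["at"])) for d in bot.find_in(cam,t)][:5])
E
```

```text
{'clock': 0.0, 'q': array([ 1.59 ,  0.359,  0.011, -0.   , -1.224, -0.288]), 'qvel': array([-0.   , -0.001,  0.   , -0.   , -0.   , -0.   ]), 'joint_torque': array([  0.002, -58.331,  29.341,   6.936,  -0.006,  -0.   ]), 'eef_pos': array([0.179, 0.65 , 0.23 ]), 'orientation': array([ 0.001,  0.991, -0.134, -0.   ]), 'ft_force': array([-0.818, -0.354, -0.219]), 'wrist_torque': array([-0.067, -0.003, -0.014]), 'grasp_force': 0.0, 'finger_gap': 0.08570349505565593}
scene ['color', 'z_map', 'fx', 'fy', 'cx', 'cy', 'camera_from_world'] [[ 0.861  0.258 -0.438 -0.066]
 [-0.508  0.445 -0.737 -0.881]
 [ 0.004  0.857  0.515  0.854]
 [ 0.     0.     0.     1.   ]]
cap [(array([279., 287.]), 0.95, array([0.454, 0.192, 0.04 ])), (array([287., 357.]), 0.81, array([0.587, 0.094, 0.029])), (array([260., 254.]), 0.65, array([0.426, 0.314, 0.034])), (array([210., 323.]), 0.6, array([0.577, 0.232, 0.169])), (array([310., 323.]), 0.52, array([0.491, 0.088, 0.002]))]
bottle [(array([258., 326.]), 0.79, array([0.574, 0.217, 0.046]))]
cap_top [(array([212., 324.]), 0.97, array([0.577, 0.231, 0.167])), (arr
[... 1300 characters left out ...]
275.]), 0.54, array([0.476, 0.217, 0.044]))]
extractor [(array([267., 404.]), 0.63, array([ 0.496, -0.097,  0.101]))]
isolator_grip [(array([263., 407.]), 0.73, array([ 0.505, -0.1  ,  0.12 ]))]
folding_rule [(array([265., 339.]), 0.79, array([0.505, 0.052, 0.003]))]
tin_dish [(array([260., 183.]), 0.7, array([0.508, 0.458, 0.004]))]
packing_block [(array([209., 177.]), 0.63, array([0.636, 0.471, 0.044]))]
wrist ['color', 'z_map', 'fx', 'fy', 'cx', 'cy', 'T_tool_cam'] [[-0.267  0.911  0.315  0.26 ]
 [-0.964 -0.253 -0.087  0.628]
 [ 0.001 -0.326  0.945  0.373]
 [ 0.     0.     0.     1.   ]]
cap []
bottle []
cap_top []
extractor []
isolator_grip []
folding_rule []
tin_dish []
packing_block []
```

```bash
python3 - <<'E'
from h import *
np.set_printoptions(precision=4,suppress=True)
im=cv2.imread("pics/top0.png")
cv2.imwrite("pics/crop.png",np.vstack([cv2.resize(im[190:310,160:460],(800,320),interpolation=cv2.INTER_CUBIC)]))
s=bot.snapshot("top");W=w_from_c(s,None)
C=s["color"].astype(int);r,g,b=C[...,0],C[...,1],C[...,2]
red=((r>90)&(r>1.9*g)&(r>1.9*b)).astype(np.uint8)
n,l,stt,cen=cv2.connectedComponentsWithStats(red)
for i in range(1,n):
    if stt[i,4]>30:
        ys,xs=np.where(l==i); P=np.array([at_depth(s,W,y,x) for y,x in zip(ys,xs)])
        z=np.median(P[:,2]); 
        print(stt[i],cen[i],z,P[:,2].max())
# handle: points at z 0.115..0.13 in extractor area
def top_pts(c0,c1,r0,r1,z0,z1):
    ys,xs=np.mgrid[r0:r1,c0:c1]; ys=ys.ravel();xs=xs.ravel()
    zz=s["z_map"][ys,xs]
    d=np.stack([(xs-s["cx"])/s["fx"],-(ys-s["cy"])/s["fy"],-np.ones(len(xs))],1)*zz[:,None]
    P=d@W[:3,:3].T+W[:3,3]
    return P[(P[:,2]>z0)&(P[:,2]<z1)]
for nm,a in dict(handle=(360,450,220,310,.114,.132),cap=(230,295,195,255,.163,.182)).items():
    P=top_pts(*a);rc=cv2.minAreaRect((P[:,:2]*1000).astype(np.float32));print(nm,len(P),P.mean(0),rc)
# dots on plate
for y in range(225,305):
  pass
gr=((g>1.4*r)&(g>1.2*b)&(g>70)).astype(np.uint8);gr[:, :360]=0
n,l,stt,cen=cv2.connectedComponentsWithStats(gr)
for i in range(1,n):
    if stt[i,4]>3: print("green",cen[i],stt[i,4],at_z(s,W,cen[i][1],cen[i][0],.088))
E
```

```text
[ 26 154  37  22 333] [ 44.0991 164.6306] -0.012344946178901361 -0.007096406718200887
[246 209  23  23 343] [257.3236 220.0991] 0.1724330496893045 0.17463448510425428
[399 253  17  25 191] [407.1414 263.8063] 0.12199824126236525 0.12563686598194534
handle 198 [ 0.4999 -0.1034  0.1224] ((500.299560546875, -104.30877685546875), (65.09857940673828, 17.077054977416992), 27.491209030151367)
cap 402 [0.593  0.2515 0.1723] ((593.5648803710938, 251.64572143554688), (49.38459014892578, 50.03086471557617), 20.103866577148438)
```

View pics/crop.png

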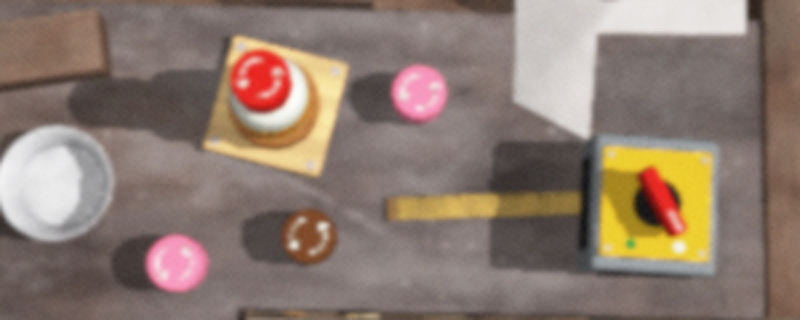

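View pics/scene0.png

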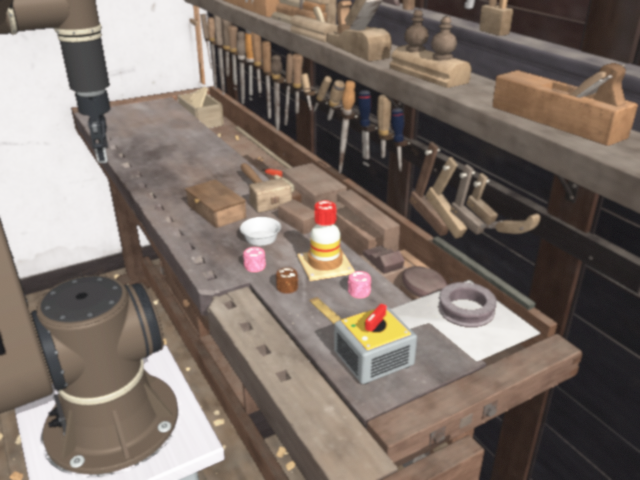

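Four caps show in the top view: pink at (row 290, col 227), pink at (226, 318), brown at (280, 272), and red with white arrows on the white bottle at (220, 257). The red one fits: it is the colour described and its top measures 172 mm. The enlarged crop confirms it. The isolator handle is at about (264, 407), with its pointer towards the white dot at lower right and the green dot at lower left. I'm heading to the isolator first.

Call:
{"fn": "servo_tool", "kwargs": {"deltas": "2.5 3.1 0 0;2.5 3.1 0 0;2.5 3.1 0 0;2.5 3.1 0 0;2.5 3.1 0 0", "fingers": 8.5}}

```text
clock: 1.82
eef_pos: [0.259, 0.4663, 0.2313]
orientation: [-0.0, 0.991, -0.134, 0.0]
ft_force: [1.3, 0.6, 0.4]
finger_gap: 0.0847
grasp_force: 0.0
```

Call:
{"fn": "servo_tool", "kwargs": {"deltas": "2.5 3.1 0 0;2.5 3.1 0 0;2.5 3.1 0 0;2.5 3.1 0 0;2.5 3.1 0 0"}}

```text
clock: 2.23
eef_pos: [0.3383, 0.2837, 0.2317]
orientation: [-0.0, 0.991, -0.134, 0.0]
ft_force: [1.3, 0.5, -0.3]
finger_gap: 0.085
grasp_force: 0.0
```

Call:
{"fn": "servo_tool", "kwargs": {"deltas": "2.5 3.1 0 0;2.5 3.1 0 0;2.5 3.1 0 0;2.5 3.1 0 0;2.5 3.1 0 0"}}

```text
clock: 2.65
eef_pos: [0.4177, 0.101, 0.2319]
orientation: [-0.001, 0.991, -0.134, 0.001]
ft_force: [1.3, 0.1, 0.2]
finger_gap: 0.0849
grasp_force: 0.0
```

Call:
{"fn": "servo_tool", "kwargs": {"deltas": "2.5 3.1 0 0;2.5 3.1 0 0;2.5 3.1 0 0;2.5 3.1 0 0;0 0 0 0"}}

```text
clock: 3.07
eef_pos: [0.4823, -0.0485, 0.2311]
orientation: [0.001, 0.991, -0.137, -0.0]
ft_force: [0.8, 1.0, -0.5]
finger_gap: 0.0851
grasp_force: 0.0
```

Call:
{"fn": "servo_tool", "kwargs": {"deltas": "0 0 0 -0.12;0 0 0 -0.12;0 0 0 -0.12;0 0 0 -0.12;0 0 0 -0.12"}}

```text
clock: 3.48
eef_pos: [0.4808, -0.0434, 0.2314]
orientation: [-0.0, 0.986, 0.168, 0.0]
ft_force: [-0.4, -0.4, -0.4]
finger_gap: 0.0855
grasp_force: 0.0
```

Call:
{"fn": "servo_tool", "kwargs": {"deltas": "0 0 0 -0.12;0 0 0 -0.04;0 0 0 0;0 0 0 0;0 0 0 0"}}

```text
clock: 3.9
eef_pos: [0.4808, -0.0432, 0.2314]
orientation: [-0.0, 0.97, 0.242, 0.0]
ft_force: [0.1, 0.5, -0.1]
finger_gap: 0.085
grasp_force: 0.0
```

```bash
python3 - <<'E'
from h import *
np.set_printoptions(precision=4,suppress=True)
st=bot.state();print(st["q"]);s=bot.snapshot("wrist");save(s,"w1");W=w_from_c(s,st)
ys,xs=np.mgrid[0:480,0:640];zz=s["z_map"]
d=np.stack([(xs-s["cx"])/s["fx"],-(ys-s["cy"])/s["fy"],-np.ones(xs.shape)],-1)*zz[...,None]
P=d@W[:3,:3].T+W[:3,3]
C=s["color"].astype(int);r,g,b=C[...,0],C[...,1],C[...,2]
red=(r>90)&(r>1.9*g)&(r>1.9*b)&(zz>0)&(P[...,2]>.117)&(P[...,2]<.13)
Q=P[red];rc=cv2.minAreaRect((Q[:,:2]*1000).astype(np.float32))
print(len(Q),Q.mean(0),np.percentile(Q[:,2],[5,50,95]),rc)
print([(d["at"],d["conf"]) for d in bot.spot_point("wrist","isolator_grip")], [at_z(s,W,*d["at"],.110) for d in bot.spot_point("wrist","isolator_grip")])
E
```

```text
[ 0.319   0.0374 -0.3975  0.     -1.1358  1.7412]
1395 [ 0.5033 -0.1013  0.122 ] [0.119  0.1224 0.1236] ((500.3199157714844, -104.10657501220703), (64.4547348022461, 16.584918975830078), 27.65691375732422)
[] []
```

View pics/w1.png

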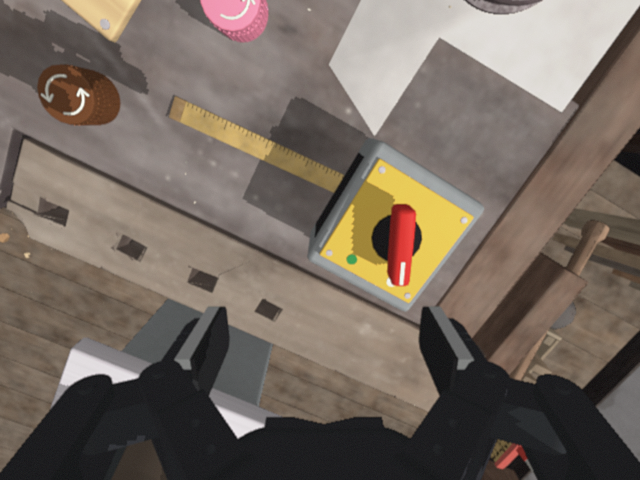

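The wrist view shows the handle at about (245, 402), its white pointer at the white dot and the green dot at (259, 351). Its centre is (0.500, -0.104) at a yaw of 27.7°, which matches the top camera.

Call:
{"fn": "servo_tool", "kwargs": {"deltas": "-0.3 1.6 0 0;-0.3 1.6 0 0;-0.3 1.6 0 0;-0.25 1.5 0 0;0 0 2.0 0", "fingers": 5}}

```text
clock: 4.47
eef_pos: [0.5033, -0.106, 0.2143]
orientation: [0.001, 0.97, 0.243, 0.003]
ft_force: [1.2, 0.1, 0.8]
finger_gap: 0.0496
grasp_force: 0.0
```

Call:
{"fn": "servo_tool", "kwargs": {"deltas": "0 0 3 0;0 0 3 0;0 0 2 0;0 0 0 0;0 0 0 0"}}

```text
clock: 4.88
eef_pos: [0.5, -0.1044, 0.131]
orientation: [0.0, 0.97, 0.243, -0.001]
ft_force: [0.5, 0.0, 0.8]
finger_gap: 0.05
grasp_force: 0.0
```

Call:
{"fn": "servo_tool", "kwargs": {"deltas": "0 0 1.5 0;0 0 1.5 0;0 0 0.4 0;0 0 0 0;0 0 0 0"}}

```text
clock: 5.3
eef_pos: [0.5013, -0.1042, 0.0987]
orientation: [0.0, 0.97, 0.243, 0.001]
ft_force: [0.3, -0.2, 0.2]
finger_gap: 0.0498
grasp_force: 0.0
```

Call:
{"fn": "servo_tool", "kwargs": {"deltas": "0 0 0 0;0 0 0 0;0 0 0 0;0 0 0 0;0 0 0 0", "fingers": 1}}

```text
clock: 5.72
eef_pos: [0.5011, -0.1044, 0.0984]
orientation: [0.0, 0.97, 0.243, 0.001]
ft_force: [-1.4, -0.9, 7.4]
finger_gap: 0.0146
grasp_force: 59.0
```

Call:
{"fn": "servo_tool", "kwargs": {"deltas": "0 0 0 0.1;0 0 0 0.1;0 0 0 0.1;0 0 0 0.1;0 0 0 0.1"}}

```text
clock: 6.13
eef_pos: [0.5011, -0.1047, 0.0984]
orientation: [0.0, 1.0, -0.007, 0.001]
ft_force: [-0.5, -3.4, 4.9]
finger_gap: 0.0151
grasp_force: 59.0
```

Call:
{"fn": "servo_tool", "kwargs": {"deltas": "0 0 0 0.1;0 0 0 0.1;0 0 0 0.1;0 0 0 0.1;0 0 0 0.1"}}

```text
clock: 6.55
eef_pos: [0.5011, -0.1051, 0.0984]
orientation: [0.0, 0.967, -0.254, 0.001]
ft_force: [-0.1, -4.8, 5.1]
finger_gap: 0.0149
grasp_force: 59.0
```

Call:
{"fn": "servo_tool", "kwargs": {"deltas": "0 0 0 0.05;0 0 0 0.01;0 0 0 0;0 0 0 0;0 0 0 0"}}

```text
clock: 6.97
eef_pos: [0.501, -0.1051, 0.0984]
orientation: [0.0, 0.96, -0.28, 0.001]
ft_force: [-1.0, -5.2, 4.5]
finger_gap: 0.0147
grasp_force: 59.0
```

Call:
{"fn": "servo_tool", "kwargs": {"deltas": "0 0 0 0;0 0 0 0;0 0 0 0;0 0 -2 0;0 0 -3 0", "fingers": 5}}

```text
clock: 7.38
eef_pos: [0.4982, -0.1042, 0.1452]
orientation: [0.001, 0.96, -0.281, -0.003]
ft_force: [0.7, -0.1, -0.5]
finger_gap: 0.0499
grasp_force: 0.0
```

Call:
{"fn": "servo_tool", "kwargs": {"deltas": "0 0 -3 0;0 0 -3 0;0 0 -3 0;0 0 -3 0;0 0 0 0", "fingers": 8.5}}

```text
clock: 7.8
eef_pos: [0.5031, -0.1044, 0.2736]
orientation: [-0.001, 0.96, -0.28, 0.005]
ft_force: [1.4, 0.3, 0.9]
finger_gap: 0.0852
grasp_force: 0.0
```

```bash
python3 - <<'E'
from h import *
np.set_printoptions(precision=4,suppress=True)
st=bot.state();print(st["eef_pos"],st["q"],st["orientation"])
for cam in ["wrist","top"]:
    s=bot.snapshot(cam);save(s,cam+"2");W=w_from_c(s,st)
    ys,xs=np.mgrid[0:480,0:640];zz=s["z_map"]
    d=np.stack([(xs-s["cx"])/s["fx"],-(ys-s["cy"])/s["fy"],-np.ones(xs.shape)],-1)*zz[...,None]
    P=d@W[:3,:3].T+W[:3,3]
    C=s["color"].astype(int);r,g,b=C[...,0],C[...,1],C[...,2]
    red=(r>90)&(r>1.9*g)&(r>1.9*b)&(zz>0)&(P[...,2]>.117)&(P[...,2]<.13)&(P[...,1]<0)
    Q=P[red]
    if len(Q)>20:print(cam,len(Q),Q.mean(0),cv2.minAreaRect((Q[:,:2]*1000).astype(np.float32)))
yaw=2*np.arctan2(st["orientation"][2],st["orientation"][1])
x=np.array([np.cos(yaw),np.sin(yaw)]);y=np.array([np.sin(yaw),-np.cos(yaw)])
dlt=np.array([.5932,.2515])-st["eef_pos"][:2];print(dlt,dlt@x*100,dlt@y*100)
E
```

```text
[ 0.5031 -0.1044  0.2736] [ 0.1796  0.0584 -0.2776  0.0021 -1.2256  0.8226] [-0.0012  0.9599 -0.2801  0.0045]
wrist 1082 [ 0.5037 -0.1071  0.1223] ((500.69268798828125, -105.26264190673828), (15.58574390411377, 63.63016128540039), 57.05757141113281)
[0.0901 0.3559] -11.544536903141786 -34.848415586725686
```

The handle now reads a yaw of -33°, a full 60° turn, so the isolator is on. Next is the cap.

Call:
{"fn": "servo_tool", "kwargs": {"deltas": "-1.2 -3.5 0 0;-1.2 -3.5 0 0;-1.2 -3.5 0 0;-1.2 -3.5 0 0;-1.2 -3.5 0 0"}}

```text
clock: 8.32
eef_pos: [0.5435, 0.0771, 0.2659]
orientation: [0.001, 0.96, -0.281, -0.001]
ft_force: [0.6, 0.3, 0.1]
finger_gap: 0.0846
grasp_force: 0.0
```

Call:
{"fn": "servo_tool", "kwargs": {"deltas": "-1.2 -3.5 0 0;-1.2 -3.5 0 0;-1.2 -3.5 0 0;-1.2 -3.5 0 0;0 0 0 0"}}

```text
clock: 8.73
eef_pos: [0.5794, 0.2244, 0.2642]
orientation: [0.001, 0.96, -0.279, -0.001]
ft_force: [0.4, -0.5, -1.4]
finger_gap: 0.0853
grasp_force: 0.0
```

Call:
{"fn": "servo_tool", "kwargs": {"deltas": "-2 0 0 0;0 0 0 0;0 0 0 0;0 0 0 0;0 0 0 0"}}

```text
clock: 9.15
eef_pos: [0.5623, 0.2296, 0.2668]
orientation: [0.0, 0.96, -0.281, -0.0]
ft_force: [0.1, -0.7, 0.2]
finger_gap: 0.0848
grasp_force: 0.0
```

```bash
python3 - <<'E'
from h import *
np.set_printoptions(precision=4,suppress=True)
st=bot.state();print(st["eef_pos"],st["q"],st["orientation"])
s=bot.snapshot("wrist");save(s,"w3");W=w_from_c(s,st)
ys,xs=np.mgrid[0:480,0:640];zz=s["z_map"]
d=np.stack([(xs-s["cx"])/s["fx"],-(ys-s["cy"])/s["fy"],-np.ones(xs.shape)],-1)*zz[...,None]
P=d@W[:3,:3].T+W[:3,3]
C=s["color"].astype(int);r,g,b=C[...,0],C[...,1],C[...,2]
m=(zz>0)&(P[...,2]>.168)&(P[...,2]<.178)&(np.hypot(P[...,0]-.593,P[...,1]-.25)<.05)
Q=P[m];print(len(Q),Q.mean(0));(cx,cy),rad=cv2.minEnclosingCircle((Q[:,:2]*1000).astype(np.float32));print(cx,cy,rad,Q.min(0),Q.max(0))
yaw=2*np.arctan2(st["orientation"][2],st["orientation"][1])
x=np.array([np.cos(yaw),np.sin(yaw)]);y=np.array([np.sin(yaw),-np.cos(yaw)])
dlt=np.array([cx,cy])/1000-st["eef_pos"][:2];print(dlt,dlt@x*100,dlt@y*100)
E
```

```text
[0.5623 0.2296 0.2668] [ 0.709   0.2282 -0.0892 -0.     -1.2541  0.2927] [ 0.0003  0.9598 -0.2807 -0.0002]
3588 [0.5936 0.2511 0.172 ]
592.732421875 252.06468200683594 25.48388671875 [0.5675 0.2268 0.168 ] [0.6179 0.277  0.1748]
[0.0305 0.0224] 1.3579509919575812 -3.5311296960369267
```

View pics/w3.png

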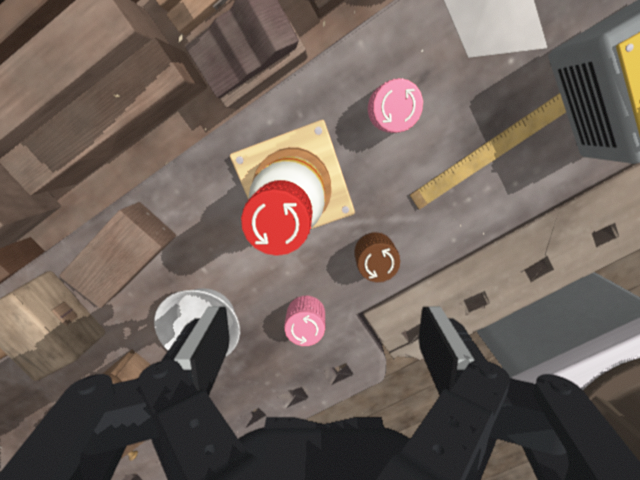

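The red cap is at (221, 277) on the white bottle; the pink and brown look-alikes lie on the bench. Its measured centre is (0.593, 0.252) with the top at 0.172, which is as expected.

Call:
{"fn": "servo_tool", "kwargs": {"deltas": "0.7 -1.75 0 0;0.7 -1.75 0 0;0 0 1.5 0;0 0 1.5 0;0 0 0 0"}}

```text
clock: 9.62
eef_pos: [0.5918, 0.251, 0.2338]
orientation: [0.002, 0.96, -0.281, -0.002]
ft_force: [-0.7, -0.2, -0.4]
finger_gap: 0.0851
grasp_force: 0.0
```

Call:
{"fn": "servo_tool", "kwargs": {"deltas": "0 0 3 0;0 0 2.5 0;0 0 0 0;0 0 0 0;0 0 0 0"}}

```text
clock: 10.03
eef_pos: [0.5939, 0.2522, 0.1843]
orientation: [-0.001, 0.96, -0.281, 0.001]
ft_force: [-0.3, -0.6, 0.5]
finger_gap: 0.085
grasp_force: 0.0
```

Call:
{"fn": "servo_tool", "kwargs": {"deltas": "-0.05 0 2 0;0 0 2 0;0 0 0.9 0;0 0 0 0;0 0 0 0"}}

```text
clock: 10.45
eef_pos: [0.5931, 0.2525, 0.1346]
orientation: [-0.0, 0.96, -0.28, 0.001]
ft_force: [0.1, -0.1, 1.3]
finger_gap: 0.0853
grasp_force: 0.0
```

Call:
{"fn": "servo_tool", "kwargs": {"deltas": "0 0 0 0;0 0 0 0;0 0 0 0;0 0 0 0;0 0 0 0", "fingers": 4}}

```text
clock: 10.87
eef_pos: [0.593, 0.2527, 0.1345]
orientation: [-0.001, 0.96, -0.28, 0.001]
ft_force: [-0.8, 0.5, 4.2]
finger_gap: 0.0502
grasp_force: 61.3
```

Call:
{"fn": "servo_tool", "kwargs": {"deltas": "0 0 0.2 0;0 0 0.2 0;0 0 0.2 0;0 0 0.15 0;0 0 0 0"}}

```text
clock: 11.28
eef_pos: [0.593, 0.2526, 0.1268]
orientation: [-0.001, 0.96, -0.28, 0.001]
ft_force: [-3.1, 0.4, 8.1]
finger_gap: 0.0506
grasp_force: 61.4
```

Call:
{"fn": "servo_tool", "kwargs": {"deltas": "0 0 0.05 0;0 0 0 -0.1;0 0 0 -0.1;0 0 0 -0.1;0 0 0 -0.1"}}

```text
clock: 11.7
eef_pos: [0.5934, 0.2528, 0.1269]
orientation: [-0.001, 0.997, -0.082, 0.001]
ft_force: [-2.0, 0.6, 8.7]
finger_gap: 0.0508
grasp_force: 61.5
```

Call:
{"fn": "servo_tool", "kwargs": {"deltas": "0 0 0 -0.1;0 0 0 -0.1;0 0 0 -0.1;0 0 0 -0.1;0 0 0 0"}}

```text
clock: 12.12
eef_pos: [0.5935, 0.2528, 0.127]
orientation: [-0.0, 0.993, 0.119, 0.001]
ft_force: [-0.4, 0.2, 8.4]
finger_gap: 0.051
grasp_force: 61.5
```

Call:
{"fn": "servo_tool", "kwargs": {"deltas": "0 0 0 -0.1;0 0 0 -0.1;0 0 0 -0.06;0 0 0 0;0 0 0 0"}}

```text
clock: 12.53
eef_pos: [0.5935, 0.2529, 0.127]
orientation: [-0.0, 0.97, 0.244, 0.001]
ft_force: [0.2, 0.2, 7.7]
finger_gap: 0.0507
grasp_force: 61.6
```

```bash
python3 -c "
from h import *
s=bot.state();print(s['wrist_torque'],s['ft_force'],s['orientation'])
s=bot.snapshot('wrist');save(s,'w4')
t=bot.snapshot('scene')['color'][170:310,250:390];cv2.imwrite('pics/s4.png',cv2.resize(t,(560,560),interpolation=cv2.INTER_CUBIC)[:,:,::-1])"
```

```text
[-0.09648517  0.23797345  0.01613591] [0.20970911 0.19462309 7.65891194] [-2.12842363e-04  9.69846531e-01  2.43711955e-01  1.46411009e-03]
```

View pics/w4.png

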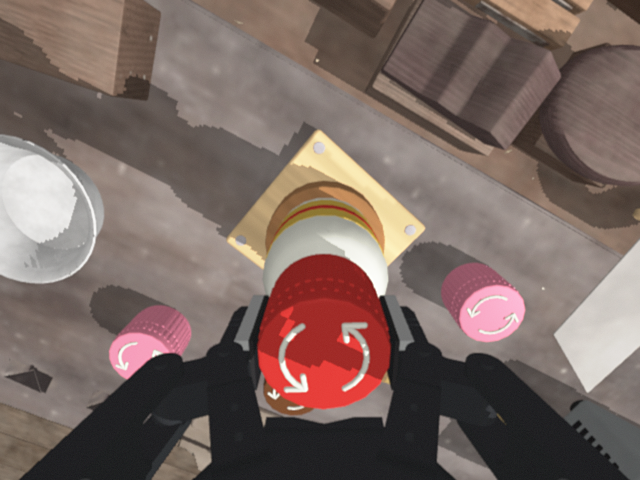

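The arrows sit the same way relative to the gripper as before, although the tool has turned 60°. The cap therefore turned with the gripper and did not slip. Lifting now.

Call:
{"fn": "servo_tool", "kwargs": {"deltas": "0 0 -0.4 0;0 0 -0.6 0;0 0 -1 0;0 0 -1 0;0 0 0 0"}}

```text
clock: 13.05
eef_pos: [0.5932, 0.2528, 0.1577]
orientation: [-0.0, 0.97, 0.243, 0.001]
ft_force: [0.7, 1.6, -0.7]
finger_gap: 0.051
grasp_force: 62.2
```

Call:
{"fn": "servo_tool", "kwargs": {"deltas": "0 0 -1.5 0;0 0 -1.5 0;0 0 -1.5 0;0 0 -0.8 0;0 0 -0.4 0"}}

```text
clock: 13.47
eef_pos: [0.5927, 0.2526, 0.2135]
orientation: [-0.0, 0.97, 0.243, 0.001]
ft_force: [0.7, 0.6, -0.5]
finger_gap: 0.0507
grasp_force: 62.4
```

Call:
{"fn": "servo_tool", "kwargs": {"deltas": "0 0 0 0;0 0 0 0;0 0 0 0;0 0 0 0;0 0 0 0"}}

```text
clock: 13.88
eef_pos: [0.5922, 0.2521, 0.2115]
orientation: [0.0, 0.97, 0.243, -0.001]
ft_force: [-0.0, -0.2, -1.5]
finger_gap: 0.0509
grasp_force: 62.4
```

```bash
python3 - <<'E'
from h import *
np.set_printoptions(precision=4,suppress=True)
st=bot.state();print(st["eef_pos"],st["ft_force"])
s=bot.snapshot("wrist");W=w_from_c(s,st)
ys,xs=np.mgrid[0:480,0:640];zz=s["z_map"]
d=np.stack([(xs-s["cx"])/s["fx"],-(ys-s["cy"])/s["fy"],-np.ones(xs.shape)],-1)*zz[...,None]
P=d@W[:3,:3].T+W[:3,3]
C=s["color"].astype(int);r,g,b=C[...,0],C[...,1],C[...,2]
m=(zz>0)&(r>110)&(r>1.9*g)&(P[...,2]>.2)&(np.hypot(P[...,0]-.593,P[...,1]-.252)<.05)
Q=P[m];print(len(Q),Q.mean(0),np.percentile(Q[:,2],[10,50,90]),np.linalg.lstsq(np.c_[Q[:,:2]-[.593,.252],np.ones(len(Q))],Q[:,2],rcond=None)[0])
t=bot.snapshot('scene')['color'][150:310,230:440];cv2.imwrite('pics/s5.png',cv2.resize(t,(756,576),interpolation=cv2.INTER_CUBIC)[:,:,::-1])
E
```

```text
[0.5922 0.2521 0.2115] [-0.0389 -0.1912 -1.4982]
14481 [0.5993 0.2565 0.2428] [0.2252 0.248  0.2489] [-0.3378 -0.1662  0.2457]
```

View pics/s5.png

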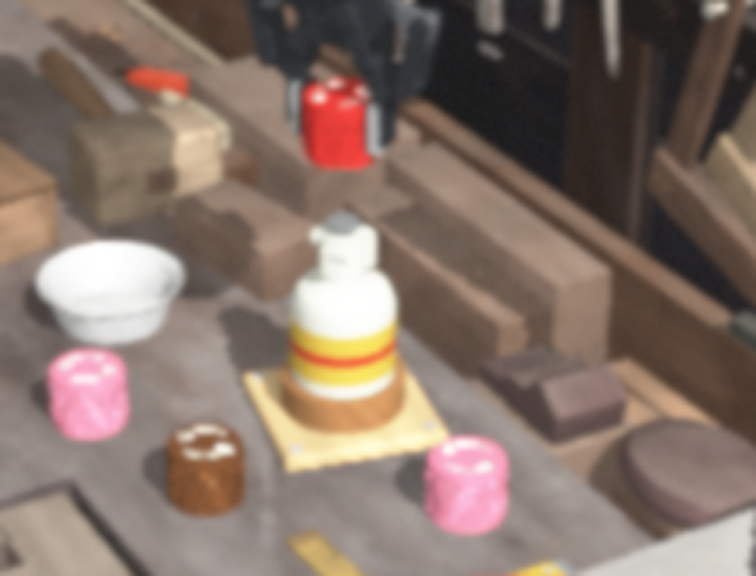

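The cap is free and held upright, with its top at 0.248 m against a goal of 0.252 m. One small trim upward, then I hand in.

Call:
{"fn": "servo_tool", "kwargs": {"deltas": "0.07 0 -0.35 0;0 0 0 0;0 0 0 0;0 0 0 0;0 0 0 0"}}

```text
clock: 14.4
eef_pos: [0.593, 0.2526, 0.2158]
orientation: [-0.0, 0.97, 0.243, 0.0]
ft_force: [-0.8, 0.2, -0.6]
finger_gap: 0.0507
grasp_force: 62.4
```

Call:
{"fn": "servo_tool", "kwargs": {"deltas": "0 0 0 0;0 0 0 0;0 0 0 0;0 0 0 0;0 0 0 0"}}

```text
clock: 14.82
eef_pos: [0.593, 0.2526, 0.2158]
orientation: [0.0, 0.97, 0.243, -0.0]
ft_force: [-0.3, 0.1, 0.0]
finger_gap: 0.0507
grasp_force: 62.4
```

```bash
python3 -c "
from rig import bot
print(bot.state()['eef_pos'],bot.state()['qvel']);print(bot.close_job())"
```

```text
[0.59302261 0.25263624 0.21577439] [-5.63170829e-04 -1.52424518e-03  1.31547267e-03 -7.25216634e-04
  4.84439753e-05 -1.38113387e-03]
the job is handed in; nothing more can be done
None
```

The job was handed in at about 15 s, with no verdict returned: the isolator is fully on, and the red cap is off the bottle, held upright and still about 8 cm above its seat and directly over the bottle.

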